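Roll a milk sample into the bar-code reader and start the read

TASK

A milk sample vial with a blue cap lies at the low end of the reading station's sloped steel gutter. With a fingertip, gently roll it up the gutter, without gripping or lifting it, until it drops over the first black roller into the cradle between the two rollers, just short of the red bumpers, where it cannot roll back; take the finger off it, then press the green start key fully down and let it go. Leave everything else where it is.

Things in the scene. Friction and masses are not known exactly. Their poses are not given: they have to be found in the camera images.
- reader: Fixed bar-code reading station. Origin on the table under the gutter's middle; x points uphill along the gutter (level), y across it, z up; numbers below are mm in this frame. Base plate 8 thick, x -100 to 190, y -158 to 152. White control box on the +y side, x -62 to 62, y 66 to 146, top z 50. Grey stand on the -y side with two upright vials at x -44 and 4, y -128, tops z 111. Nothing else is above z 90.
- gutter_low (a point): Middle of the floor's top edge at the low end of the straight bent-steel gutter (x -95, y 0, z 28.6), which rises at 10 degrees along +x. Side walls' inner faces at y -51 and 51, about 25 high over the floor. Two tabs at the low end (x -95 to -92, |y| 33 to 51, tops z 54) hold the vial; between them the end is open, 66 wide, so that a finger can come in behind the vial.
- gutter_high (a point): Middle of the floor's top edge at the high end of the gutter (x 48, y 0, z 53.9), 9 short of the first roller's axis.
- roller (a point): Middle of the top of the first smooth black roller (x 57, z 56.5). Two such rollers lie along y, 20 in diameter, axes at x 57 and 93, z 46.5; they do not turn. White bearing plates stand at their ends, |y| 51.5 to 57.5, up to z 74.
- cradle (a point): Centre of the vial when it rests in the cradle between both rollers (x 75, y 0, z 66.6). The vial is then 2.5 short of the bumpers.
- bumpers (a point): Midway between the faces of the two red bumpers (x 94.5, z 66.6; at y -36 and 36, 12 in diameter), the end stop. Their steel posts reach z 80; behind them stands the black reader head, x 137 to 179, up to z 90.
- vial: Closed white vial, blue cap, bar-code label: a plain cylinder 34 mm in diameter, 96 mm long, 40 to 85 g. Origin at its centre, y axis along it towards the cap. It starts across the gutter against the tabs (centre x -75, z 49 in the reader's frame) and slides and rolls easily (friction about 0.35), rolls back if let go on the slope. Once its centre is past the first roller's axis (z 73.5) it drops into the cradle.
- key_top (a point): Centre of the top of the green start key, a round push button 26 mm in diameter on the control box (x 20, y 106, z 68 mm in the reader's frame when up; it rides down with the key). Pressed straight down.
- key (a joint): Travel of the start key in m: 0 up, 0.006 fully down; spring return, about 1.2 N to start moving and 4 N fully down.
- vial_a: Bystander: upright vial with white cap in the reader's stand, 34 mm diameter, 96 mm tall. Origin at its centre.
- vial_b: Bystander: upright vial with red cap in the reader's stand, 34 mm diameter, 96 mm tall. Origin at its centre.
- spare_cap: Bystander: loose blue vial cap, a disc 36 mm in diameter and 13 mm high, on the reader's base plate. Origin under its centre.
- wash_bottle: Bystander: white wash bottle with red spout, 66 mm diameter, 190 mm tall. Origin under its centre.
- beaker: Bystander: glass beaker, 70 mm diameter, 90 mm tall. Origin under its centre.
- cap_jar: Bystander: white jar with blue lid, 68 mm diameter, 100 mm tall. Origin under its centre.
- marker: Bystander: marker pen lying on the table, 130 mm long, 15 mm thick. Origin under its middle, x along it.
There are look-alikes about, which are no part of the job. Leave any purple look-alike of the vial alone.

How it is judged:
By the outcome, as a careful person would: the job done as asked, in the order asked, and still so for the second after the job is handed in, with the robot touching nothing.
It also fails if it takes over 45 s, if anything falls off the work surface, if the arm or the gripper's body presses on something with over 40 N, if the wrist force passes 120 N, or if a joint passes its speed limit or range.

ROBOT

A 6-joint arm with a two-finger parallel gripper is mounted at the origin on the work surface. World frame = base frame: x ahead of the robot, y to its left, z up, the work surface at z = 0. Lengths are in m, angles in rad, forces in N, time in s.
With the tool pointing down it reaches from about 0.375 to 0.9 m from the base axis. Payload 3.1 kg.
Tool frame: the origin (TCP) lies at the very end of the fingers, on their centre line; the grasp point (between the pads) lies ctrl.hold_point_z behind it (ctrl.hold_point_z is the distance from the TCP to the grasp point, in m); z points along the fingers, y is the direction in which the jaws open and shut (so a half turn about z gives the same grasp; the last joint's range is limited). The gripper opens to 87 mm and grips with 3 to 60 N. Pads are 19 mm wide; open, the fingers measure 117 mm over their backs; the gripper's body (75 mm by 190 mm) begins 51 mm behind the grasp point.
Start: joints at [-1.417, 0.527, 1.433, -0, 1.181, -0.178], TCP at [0.204, -0.591, 0.223] pointing down, gripper open.
Joint ranges: [-3.08, 3.08], [-0.75, 2.2], [0.22, 2.44], [-1.43, 4.57], [0, 2.65], [-2.85, 2.85]. Speed limits (rad/s): [2.79, 2.79, 3.14, 3.14, 3.14, 3.14].

INTERFACE

Orientations are given as [roll, pitch, yaw] about the fixed x, y, z axes, in that order (R = Rz(yaw) Ry(pitch) Rx(roll)).
In Python, from plant import ctrl gives the robot as it stands. The module is installed in compiled form; this text tells all that it offers.
- The arm moves only by the tool carry_out, never from a script. Its argument "commands" is one flat list of numbers, 7 for each row, row after row: the shift along the tool's x, y, z in cm, then the turn, a rotation vector about the tool's x, y, z in degrees, then the opening, from 0 (shut) to 1 (fully open). A call has 1 to 20 rows; each row is the pose to reach, as a shift and turn from the pose measured when the call began, along the tool's axes at that moment; what a row does not reach only later rows make up. A row lasts 1/12 s, in which the tool goes at most 41.7 mm and 7.16 degrees, less where a joint would pass 70% of its speed; a pose out of reach is approached as far as the arm can. A call with a gripper value outside its range is refused whole. The fingers move at their own pace and stop on an object; "grip_force" is the grip in N (left out, the last holds). Time passes only in rows, so rows that repeat a pose let the fingers close. It gives the time, the measured TCP pose, the force and the opening at its end, in the units of the state.
- ctrl.observe(): the state, without advancing time (a new reading comes with each control period).
- ctrl.snapshot(name): name is "scene" or "top" or "wrist"; returns (picture, depth): 400x640x3 uint8, red, green, blue; 400x640 float32, m along the optical axis (not along the pixel's ray), 0 where there is no reading.
- ctrl.get_calibration(name): a dict with "K" (3x3 intrinsics, pixels), "xyz" and "rotation" of the camera in the world. Camera axes: x right, y up, looking along -z (the intrinsics and any distortion apply to the point x, -y, -z); pixel columns grow to the right and rows downward; lengths in m; the calibration is good to about 2 mm. The wrist camera is an equidistant fisheye: a pixel r from the principal point sees the ray r / f radians off the axis. A picture is of the moment at which its call begins: read the wrist's pose just before it. get_calibration takes no time and is no camera call; for the wrist camera it gives the pose at the moment of the call.
- ctrl.job_done(): hands the job in, once; it reports no verdict.
The state is a dict: "t": time; "joint_pos": joint angles; "dq": joint speeds; "effort": joint torques, N m; "tool_pos": TCP position; "tool_rot": TCP orientation; "ft_force": force on the tool from outside, world axes, zero at the start; "torque": the same for the moment, N m; "grip_width": finger opening in m.
Only numpy, scipy, OpenCV 4.12 (cv2) and the standard library are available. Lean on these libraries where they do the work, as an engineer would, in place of code of your own. Each camera call takes 0.05 s, during which the arm holds its last target. There are 200 camera calls.

## Working session

There is one attempt and no reset: what is moved stays moved. The work goes in short steps, Python scripts to look and compute and a tool call to move; the robot and the scene stay as the last step left them, time stands still between calls to the robot, and variables do not carry over. Pictures are saved under pics/ and viewed, about 8 in all and at most 12, crops included, and the job is handed in when it is done.

Besides the shell and the picture viewer there is one more tool, called after ">>>" in YAML: its name, and indented under it one key for each argument. carry_out: Moves the arm, as the interface text tells. Its arguments: {"type":"object","properties":{"commands":{"type":"array","items":{"type":"number"}},"grip_force":{"type":"number"}},"required":["commands"]}

```bash
mkdir -p pics; cat > h.py <<'E'
from plant import ctrl
import numpy as np, cv2
from scipy.spatial.transform import Rotation as R
def save(n,f,crop=None,s=1):
    im,d=ctrl.snapshot(n); c=ctrl.get_calibration(n)
    np.savez('pics/'+f+'.npz',im=im,d=d,K=c['K'],xyz=c['xyz'],rot=np.array(c['rotation']))
    put(f,f,crop,s); return im,d
def put(f,o,crop=None,s=1):
    im=np.load('pics/'+f+'.npz')['im']
    if crop: a,b,c,e=crop; im=im[b:e,a:c]
    cv2.imwrite('pics/'+o+'.png',cv2.resize(im[...,::-1],None,fx=s,fy=s,interpolation=cv2.INTER_CUBIC))
def px(f,u,v,z=None):
    q=np.load('pics/'+f+'.npz');K=q['K'];rot=q['rot']
    if rot.shape!=(3,3): rot=R.from_euler('xyz',rot).as_matrix()
    r=rot@np.array([(u-K[0,2])/K[0,0],-(v-K[1,2])/K[1,1],-1])
    if z is None: return q['xyz']+r*np.median(q['d'][v-1:v+2,u-1:u+2])
    return q['xyz']+r*(z-q['xyz'][2])/r[2]
E
python3 - <<'E'
from h import *
save('top','top1');save('scene','scene1')
c=ctrl.get_calibration('top');print(c);print(ctrl.observe(),ctrl.hold_point_z)
E
```

```text
{'K': array([[406.96539981,   0.        , 321.62645701],
       [  0.        , 406.96539981, 201.51816214],
       [  0.        ,   0.        ,   1.        ]]), 'xyz': array([ 0.40759127, -0.01339697,  1.22372132]), 'rotation': array([ 0.13575272, -0.01056751, -1.55077607])}
{'t': 0.1, 'joint_pos': array([-1.41749753e+00,  5.28370213e-01,  1.43377255e+00, -2.30925073e-05,
        1.18140072e+00, -1.78459108e-01]), 'dq': array([-1.14080316e-04, -2.05690426e-03, -3.18145213e-03, -1.37706968e-03,
        5.93939620e-05, -8.39993925e-04]), 'effort': array([ 1.52462794e-04, -4.40984952e+01, -1.77151448e+01,  6.34144549e-02,
        5.34250389e-02, -5.97988151e-05]), 'tool_pos': array([ 0.20350936, -0.59024118,  0.22167184]), 'tool_rot': array([-3.13966902e+00, -3.25290502e-04,  3.31766380e-01]), 'ft_force': array([0.80338052, 0.01633873, 0.45722172]), 'torque': array([-0.00199751,  0.01564803,  0.02614922]), 'grip_width': 0.08708821050268252} 0.0187
```

View pics/top1.png

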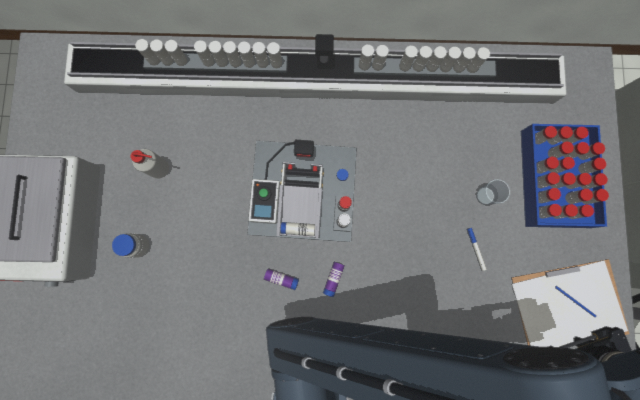

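View pics/scene1.png

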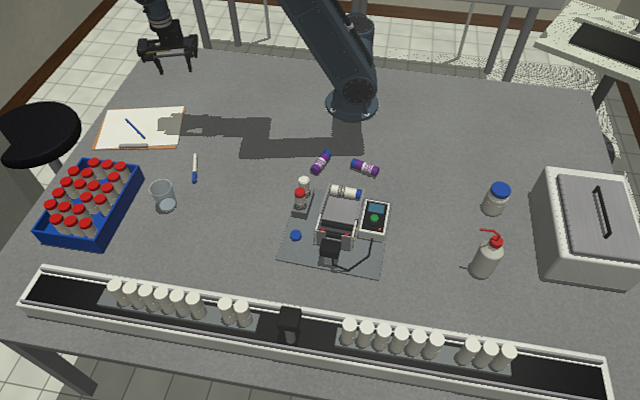

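Top view: the candidates for the vial are a white-bodied, blue-capped one in the gutter's low end at (297,229), two purple ones lying on the table at (281,279) and (334,279), and two upright ones in the stand at (344,203) and (344,219). I choose (297,229) and check it in a close crop.

```bash
python3 - <<'E'
from h import *
put('top1','crop1',(240,130,370,300),4.5 and 3.5)
for u,v in [(344,203),(344,219),(264,193),(301,200)]: print(u,v,px('top1',u,v))
E
```

```text
344 203 [ 0.55695329 -0.08391469  0.11129454]
344 219 [ 0.51252434 -0.08438187  0.11270148]
264 193 [0.58611234 0.1428206  0.0724186 ]
301 200 [0.57170175 0.03765469 0.04718454]
```

View pics/crop1.png

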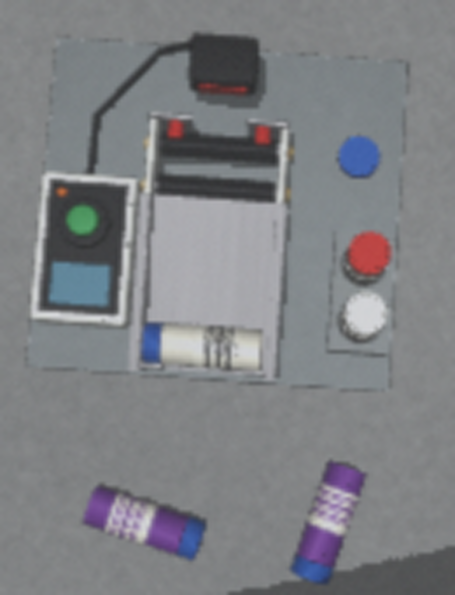

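The crop confirms it: white body, bar-code label and blue cap across the low end of the gutter, at crop (202,347). Both purple ones lie outside the station. Next I fit the reader pose.

```bash
cat > fit.py <<'E'
from h import *
P=[((82,220),(20,106,68)),((369,253),(4,-128,111)),((363,315),(-44,-128,111)),((28,368),(-100,152,8)),((390,388),(-100,-158,8)),((408,62),(190,-158,8)),((55,37),(190,152,8))]
W=[];A=[]
for (u,v),p in P:
    W.append(px('top1',240+(u-1.25)/3.5,130+(v-1.25)/3.5,p[2]/1000)[:2]);A.append(np.array(p[:2])/1000)
W=np.array(W);A=np.array(A)
a=A-A.mean(0);w=W-W.mean(0)
psi=np.arctan2((a[:,0]*w[:,1]-a[:,1]*w[:,0]).sum(),(a*w).sum())
M=np.array([[np.cos(psi),-np.sin(psi)],[np.sin(psi),np.cos(psi)]]);t=W.mean(0)-M@A.mean(0)
def rd(x,y): return M@np.array([x,y])/1000+t
if __name__=='__main__':
    print('yaw',psi,np.degrees(psi),'t',t);print(np.round((W-(A@M.T+t))*1000,1))
    for (u,v) in [(142,342),(262,350),(202,347)]:
        w=px('top1',240+u/3.5,130+v/3.5,.060)[:2];print('vial rd',M.T@(w-t)*1000)
    q=px('top1',297,229);print('depth vial',q, M.T@(q[:2]-t)*1000)
def rel(x,y,z):
    s=ctrl.observe();T=R.from_euler('xyz',s['tool_rot'])
    d=np.r_[rd(x,y),z/1000]-s['tool_pos']
    G=R.from_euler('xyz',[np.pi,0,psi])
    print((x,y,z),'shift cm',np.round(T.inv().apply(d)*100,2),'turn deg',np.round(np.degrees((T.inv()*G).as_rotvec()),2))
def cur():
    s=ctrl.observe();p=s['tool_pos'];print('t',s['t'],'tcp in reader',np.round(M.T@(p[:2]-t)*1000,1),round(p[2]*1000,1),'F',np.round(M.T@s['ft_force'][:2],2),s['ft_force'][2],'yaw',s['tool_rot'],s['grip_width'])
E
python3 fit.py; python3 -c "
from fit import *
rel(-125,0,170);rel(-125,0,70);rel(-115,0,38)"
```

```text
yaw -0.04523980438123537 -2.5920498570422374 t [0.56260374 0.04093415]
[[ 0.8  0.2]
 [-0.8  0.3]
 [-2.   2.2]
 [-0.3 -2.1]
 [ 3.  -0.6]
 [-1.1 -0.4]
 [ 0.3  0.3]]
vial rd [-76.19302984  48.96284037]
vial rd [-76.25135944 -49.24218126]
vial rd [-77.03666758  -0.19620777]
depth vial [0.48554594 0.04592564 0.06678114] [-77.20469758   1.50149108]
(-125, 0, 170) shift cm [ 42.89 -52.57   5.28] turn deg [-0.11  0.   21.6 ]
(-125, 0, 70) shift cm [ 42.88 -52.55  15.28] turn deg [-0.11  0.   21.6 ]
(-115, 0, 38) shift cm [ 43.81 -52.18  18.48] turn deg [-0.11  0.   21.6 ]
```

>>> carry_out:
  commands: [42.9,-52.6,0,0,0,21.6,0,42.9,-52.6,0,0,0,21.6,0,42.9,-52.6,0,0,0,21.6,0,42.9,-52.6,0,0,0,21.6,0,42.9,-52.6,0,0,0,21.6,0,42.9,-52.6,0,0,0,21.6,0,42.9,-52.6,0,0,0,21.6,0,42.9,-52.6,0,0,0,21.6,0,42.9,-52.6,0,0,0,21.6,0,42.9,-52.6,0,0,0,21.6,0,42.9,-52.6,0,0,0,21.6,0,42.9,-52.6,0,0,0,21.6,0,42.9,-52.6,0,0,0,21.6,0,42.9,-52.6,0,0,0,21.6,0,42.9,-52.6,0,0,0,21.6,0,42.9,-52.6,0,0,0,21.6,0,42.9,-52.6,0,0,0,21.6,0,42.9,-52.6,0,0,0,21.6,0,42.9,-52.6,0,0,0,21.6,0,42.9,-52.6,0,0,0,21.6,0]
  grip_force: 20

```text
t: 1.77
tool_pos: [0.4372, 0.0463, 0.2226]
tool_rot: [-3.14, 0.001, -0.045]
ft_force: [0.5, -0.4, 0.0]
grip_width: 0.0006
```

```bash
python3 -c "
from fit import *
cur();rel(-125,0,70);rel(-125,0,38);rel(-115,0,38)"
```

```text
t 1.7667 tcp in reader [-125.5   -0.3] 222.6 F [ 0.56 -0.4 ] 0.012914965849139183 yaw [-3.14003824e+00  1.49111090e-03 -4.53545964e-02] 0.0006243355288081292
(-125, 0, 70) shift cm [ 8.000e-02 -1.000e-02  1.526e+01] turn deg [-0.09  0.09 -0.01]
(-125, 0, 38) shift cm [ 0.08 -0.   18.46] turn deg [-0.09  0.09 -0.01]
(-115, 0, 38) shift cm [ 1.08 -0.   18.45] turn deg [-0.09  0.09 -0.01]
```

>>> carry_out:
  commands: [0,0,4,0,0,0,0,0,0,8,0,0,0,0,0,0,12,0,0,0,0,0,0,15,0,0,0,0,0,0,17,0,0,0,0,0.1,0,18.1,0,0,0,0,0.1,0,18.1,0,0,0,0,0.1,0,18.1,0,0,0,0]

```text
t: 2.43
tool_pos: [0.4376, 0.0452, 0.0412]
tool_rot: [-3.14, 0.003, -0.048]
ft_force: [0.5, -0.4, 0.0]
grip_width: 0.0008
```

```bash
python3 -c "
from fit import *
cur();rel(-100,0,42);save('wrist','w1');save('scene','s2',(270,150,410,290),5)"
```

```text
t 2.4333 tcp in reader [-125.1   -1.3] 41.2 F [ 0.55 -0.38] 0.04608073318065192 yaw [-3.13996582  0.00314698 -0.04793554] 0.0007722488090784371
(-100, 0, 42) shift cm [ 2.51 -0.14 -0.09] turn deg [-0.09  0.18 -0.15]
```

View pics/w1.png

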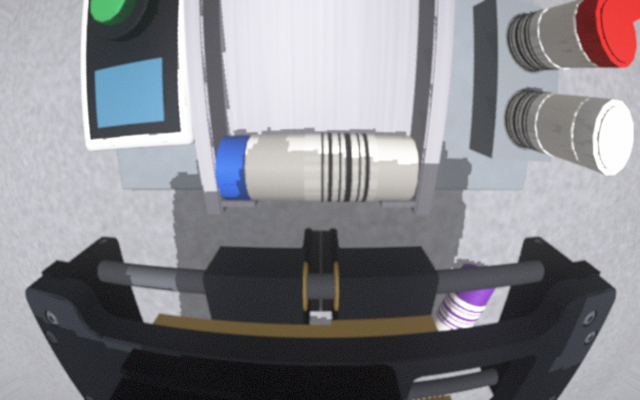

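View pics/s2.png

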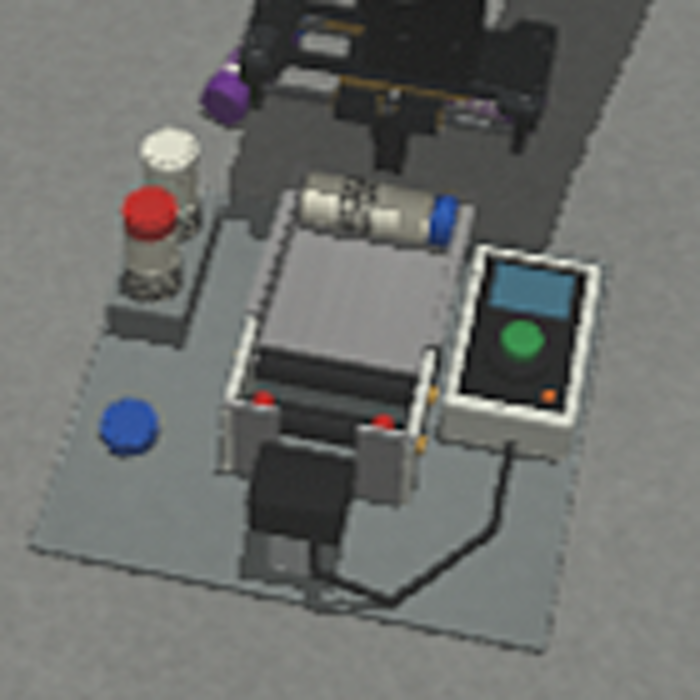

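Wrist view: finger pair centred at column 320, and the vial spans columns 217–417 (centre 317) between the tabs. The scene view shows free space around the finger. Now I push slowly along the slope.

>>> carry_out:
  commands: [1,-0.1,0,0,0,0,0,1.8,-0.1,0,0,0,0,0,2.1,-0.1,0,0,0,0,0,2.4,-0.1,0,0,0,0,0,2.7,-0.1,-0.05,0,0,0,0,3.0,-0.1,-0.1,0,0,0,0,3.3,-0.1,-0.15,0,0,0,0,3.6,-0.1,-0.2,0,0,0,0,3.9,-0.1,-0.26,0,0,0,0,4.2,-0.1,-0.32,0,0,0,0,4.5,-0.1,-0.37,0,0,0,0,4.8,-0.1,-0.42,0,0,0,0]

```text
t: 3.53
tool_pos: [0.4867, 0.0444, 0.0465]
tool_rot: [-3.14, 0.0, -0.047]
ft_force: [1.2, 0.4, 1.3]
grip_width: 0.0003
```

```bash
python3 -c "
from fit import *
cur();rel(-50,0,50);save('wrist','w2')"
```

```text
t 3.5333 tcp in reader [-76.  -0.] 46.5 F [1.18 0.5 ] 1.280871585536325 yaw [-3.14024009e+00  2.53195701e-04 -4.69341895e-02] 0.00032360526893416024
(-50, 0, 50) shift cm [ 2.6  -0.01 -0.35] turn deg [-0.08  0.01 -0.1 ]
```

View pics/w2.png

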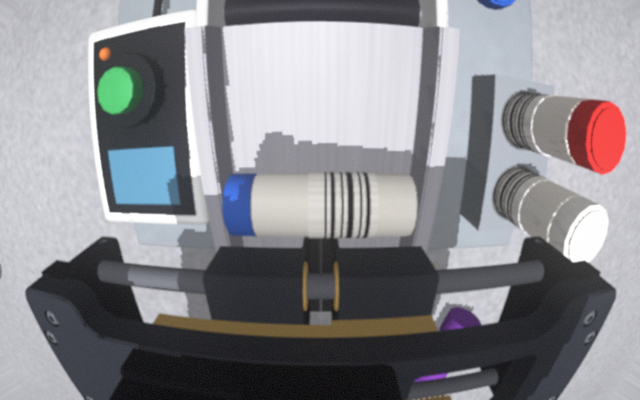

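Vial is still square to the gutter (columns 223–417) and advancing against the finger. I continue.

>>> carry_out:
  commands: [0.3,0,-0.05,0,0,0,0,0.6,0,-0.11,0,0,0,0,0.9,0,-0.16,0,0,0,0,1.2,0,-0.21,0,0,0,0,1.5,0,-0.26,0,0,0,0,1.8,0,-0.32,0,0,0,0,2.1,0,-0.37,0,0,0,0,2.4,0,-0.42,0,0,0,0,2.7,0,-0.48,0,0,0,0,3.0,0,-0.53,0,0,0,0,3.3,0,-0.58,0,0,0,0,3.6,0,-0.63,0,0,0,0,3.9,0,-0.69,0,0,0,0,4.2,0,-0.74,0,0,0,0,4.5,0,-0.79,0,0,0,0,4.8,0,-0.85,0,0,0,0,5.1,0,-0.9,0,0,0,0,5.4,0,-0.95,0,0,0,0,5.7,0,-1.0,0,0,0,0,6.0,0,-1.06,0,0,0,0]

```text
t: 5.25
tool_pos: [0.548, 0.0414, 0.0574]
tool_rot: [-3.14, -0.002, -0.047]
ft_force: [-0.0, -0.3, 0.1]
grip_width: 0.0002
```

```bash
python3 -c "
from fit import *
cur();rel(25,0,64);save('wrist','w3')"
```

```text
t 5.25 tcp in reader [-14.6  -0.2] 57.4 F [-0.02 -0.34] 0.05963116749823069 yaw [-3.14038274e+00 -1.54361517e-03 -4.70365237e-02] 0.00024518866539017717
(25, 0, 64) shift cm [ 3.96 -0.03 -0.65] turn deg [-0.07 -0.09 -0.1 ]
```

View pics/w3.png

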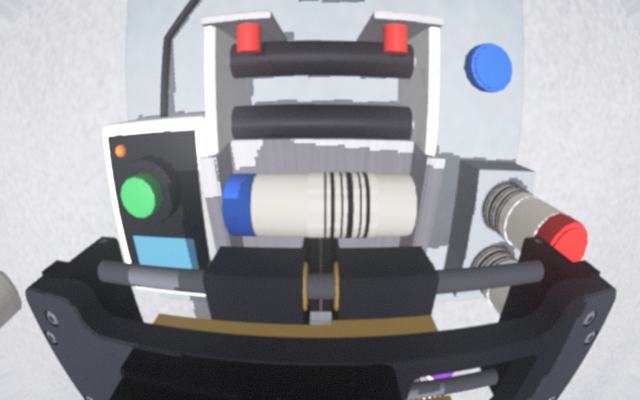

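>>> carry_out:
  commands: [0.3,0,-0.05,0,0,0,0,0.6,0,-0.11,0,0,0,0,0.9,0,-0.16,0,0,0,0,1.2,0,-0.21,0,0,0,0,1.5,0,-0.26,0,0,0,0,1.8,0,-0.32,0,0,0,0,2.1,0,-0.37,0,0,0,0,2.4,0,-0.42,0,0,0,0,2.7,0,-0.48,0,0,0,0,3.0,0,-0.53,0,0,0,0,3.2,0,-0.6,0,0,0,0,3.4,0,-0.65,0,0,0,0,3.6,0,-0.7,0,0,0,0,3.8,0,-0.75,0,0,0,0,4.0,0,-0.8,0,0,0,0,4.2,0,-0.85,0,0,0,0,4.4,0,-0.88,0,0,0,0,4.6,0,-0.9,0,0,0,0,4.7,0,-0.9,0,0,0,0,4.7,0,-0.9,0,0,0,0]

```text
t: 6.97
tool_pos: [0.5964, 0.0389, 0.0668]
tool_rot: [-3.141, -0.004, -0.047]
ft_force: [0.1, 0.2, -0.5]
grip_width: 0.0009
```

```bash
python3 -c "
from fit import *
cur();save('wrist','w4')"
```

```text
t 6.9667 tcp in reader [33.8 -0.5] 66.8 F [0.05 0.17] -0.5243831385725949 yaw [-3.14054268 -0.00392678 -0.04713573] 0.0008720670605569169
```

View pics/w4.png

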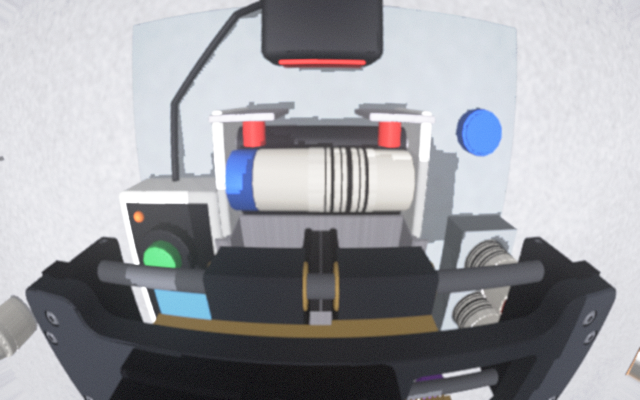

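The vial (rows 147–212) has run ahead of the finger and sits over the rollers just short of the bumpers (row 133). I back off, rise, and check with depth.

>>> carry_out:
  commands: [-0.8,0,0,0,0,0,0,-1.5,0,-1,0,0,0,0,-1.5,0,-4,0,0,0,0,-1.5,0,-7,0,0,0,0,-1.5,0,-10,0,0,0,0,-1.5,-5,-10,0,0,0,0,-1.5,-8,-10,0,0,0,0,-1.4,-10.6,-10,0,0,0,0,-1.4,-10.6,-10,0,0,0,0,-1.4,-10.6,-10,0,0,0,0]

```text
t: 7.85
tool_pos: [0.5855, 0.1467, 0.1674]
tool_rot: [-3.141, -0.003, -0.044]
ft_force: [-0.1, 0.1, 0.4]
grip_width: 0.0004
```

```bash
python3 -c "
from fit import *
cur();rel(20,106,74);rel(20,106,62);save('wrist','w5');save('top','t5');save('scene','s5',(270,150,410,290),4)
q=np.load('pics/t5.npz');K=q['K'];rot=R.from_euler('xyz',q['rot']).as_matrix()
v,u=np.mgrid[130:250,240:370];d=q['d'][v,u]
P=(q['xyz']+np.stack([(u-K[0,2])/K[0,0]*d,-(v-K[1,2])/K[1,1]*d,-d],-1)@rot.T).reshape(-1,3)
X=(P[:,:2]-t)@M*1000;z=P[:,2]*1000
for y0 in (-40,-20,0,20,40):
  k=(abs(X[:,1]-y0)<8)&(X[:,0]>30)&(X[:,0]<100);o=np.argsort(X[k,0]);print(y0,[(int(a),int(b)) for a,b in zip(X[k,0][o],z[k][o])][::3])
"
```

```text
t 7.85 tcp in reader [ 18.1 106.7] 167.4 F [-0.14  0.07] 0.3981964797891224 yaw [-3.14096565 -0.0031579  -0.04392489] 0.0004129403247582369
(20, 106, 74) shift cm [0.16 0.07 9.34] turn deg [-0.04 -0.18  0.08]
(20, 106, 62) shift cm [ 0.15  0.07 10.54] turn deg [-0.04 -0.18  0.08]
-40 [(30, 45), (31, 54), (34, 51), (35, 49), (36, 53), (37, 51), (39, 55), (40, 51), (42, 52), (43, 53), (44, 59), (46, 51), (49, 55), (49, 49), (51, 54), (52, 53), (54, 59), (54, 53), (57, 56), (58, 68), (58, 66), (59, 66), (60, 75), (62, 76), (64, 80), (65, 79), (67, 83), (68, 81), (70, 82), (71, 89), (73, 83), (75, 85), (76, 81), (78, 83), (81, 83), (82, 81), (83, 46), (85, 79), (85, 52), (87, 56), (88, 7), (89, 77), (94, 75), (95, 72), (96, 55), (97, 75), (99, 68)]
-20 [(30, 49), (30, 50), (32, 55), (33, 50), (35, 55), (36, 52), (38, 52), (39, 50), (41, 55), (41, 53), (44, 57), (44, 52), (46, 55), (48, 52), (50, 57), (50, 53), (53, 53), (54, 52), (56, 56), (58, 58), (59, 74), (59, 54), (59, 54), (61, 74), (63, 80), (63, 79), (65, 84), (67, 78), (68, 82), (71, 85), (72, 79), (74, 83), (74, 81), (76, 87), 
[... 790 characters left out ...]
(45, 52), (46, 50), (46, 278), (46, 280), (47, 56), (48, 280), (49, 280), (50, 274), (51, 54), (51, 280), (52, 277), (52, 278), (53, 282), (53, 281), (54, 280), (55, 57), (56, 281), (56, 55), (57, 54), (59, 70), (59, 69), (60, 55), (61, 78), (62, 73), (63, 82), (65, 81), (66, 77), (69, 80), (71, 83), (72, 81), (74, 84), (77, 86), (78, 79), (80, 85), (83, 84), (84, 78), (87, 77), (88, 75), (92, 69), (97, 58), (98, 55)]
40 [(30, 282), (31, 475), (31, 459), (33, 498), (33, 280), (33, 279), (35, 281), (35, 458), (36, 497), (37, 282), (37, 279), (38, 279), (39, 474), (40, 281), (40, 279), (41, 278), (42, 281), (43, 280), (44, 471), (45, 279), (45, 276), (47, 280), (50, 279), (52, 281), (55, 281)]
```

View pics/s5.png

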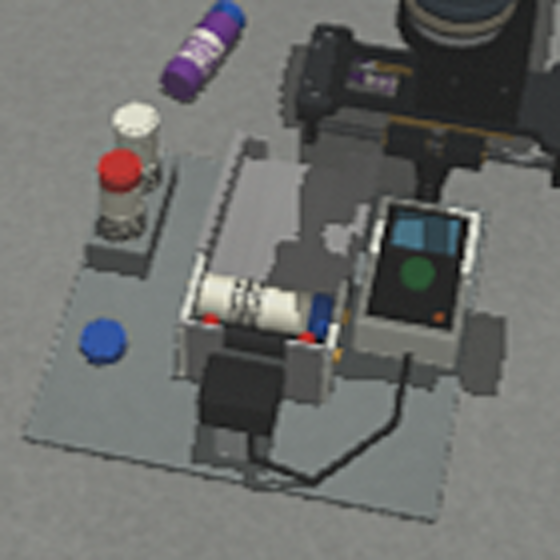

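Vial spans x 58–92 with its top at z ≈ 83, level along y. That matches the cradle (75, 66.6 + 17). Next the key.

>>> carry_out:
  commands: [0.2,0.1,3,0,0,0,0,0.2,0.1,6,0,0,0,0,0.2,0.1,8,0,0,0,0,0.2,0.1,9,0,0,0,0,0.2,0.1,9.6,0,0,0,0,0.2,0.1,9.6,0,0,0,0,0.2,0.1,9.8,0,0,0,0,0.2,0.1,10,0,0,0,0,0.2,0.1,10.2,0,0,0,0,0.2,0.1,10.4,0,0,0,0,0.2,0.1,10.5,0,0,0,0,0.2,0.1,10.5,0,0,0,0,0.2,0.1,10.5,0,0,0,0]

```text
t: 9.08
tool_pos: [0.5894, 0.143, 0.0661]
tool_rot: [3.141, -0.006, -0.047]
ft_force: [-5.5, -1.3, 20.5]
grip_width: 0.0003
```

```bash
python3 -c "
from fit import *
cur()"
```

```text
t 9.0833 tcp in reader [ 22.2 103.2] 66.1 F [-5.4  -1.55] 20.51386770167916 yaw [ 3.14148895 -0.00617213 -0.04708044] 0.0003164857433055436
```

20 N at z 66 is more than a 4 N key should give. Before pressing again, I check the key's height in the last depth images and lift off slightly.

>>> carry_out:
  commands: [0,0,-0.3,0,0,0,0,0,0,-0.6,0,0,0,0,0,0,-1.5,0,0,0,0,0,0,-4,0,0,0,0,0,0,-8,0,0,0,0,-6,0,-10,0,0,0,0,-10,0,-10,0,0,0,0,-12,0,-10,0,0,0,0,-12,0,-10,0,0,0,0]

```text
t: 9.83
tool_pos: [0.4566, 0.1491, 0.1645]
tool_rot: [3.14, 0.009, -0.045]
ft_force: [-0.6, -0.6, -1.3]
grip_width: 0.0006
```

```bash
python3 -c "
from fit import *
cur();rel(20,106,75)
save('wrist','w6',(60,0,300,200),3)
D=[]
for i in range(6): D.append(ctrl.snapshot('top')[1])
save('top','t6')
q=np.load('pics/t6.npz');K=q['K'];rot=R.from_euler('xyz',q['rot']).as_matrix()
v,u=np.mgrid[160:250,240:300];d=np.mean(D,0)[v,u]
P=(q['xyz']+np.stack([(u-K[0,2])/K[0,0]*d,-(v-K[1,2])/K[1,1]*d,-d],-1)@rot.T)
X=(P[...,:2]-t)@M*1000;z=P[...,2]*1000
im=q['im'][160:250,240:300].astype(int);g=(im[...,1]>im[...,0]+40)&(im[...,1]>im[...,2]+20)
print('green',g.sum(),X[g].mean(0),np.median(z[g]), X[g].min(0),X[g].max(0))
r=np.hypot(X[...,0]-20,X[...,1]-106)
for a in range(0,34,3):
  k=(r>=a)&(r<a+3);print(a,k.sum(),np.round(np.percentile(z[k],[25,50,75]),1))
"
```

```text
t 9.8333 tcp in reader [-110.8  103.3] 164.5 F [-0.56 -0.67] -1.273871141391444 yaw [ 3.14013816  0.00921985 -0.04526695] 0.0005772143597879338
(20, 106, 75) shift cm [13.16 -0.29  8.83] turn deg [ 0.08  0.53 -0.  ]
green 59 [ 20.26368096 105.67195858] 72.10734938142215 [ 9.63515125 94.3520469 ] [ 30.88460933 117.42944949]
0 3 [71.4 71.7 72.1]
3 12 [71.9 72.3 72.7]
6 16 [71.7 72.4 72.9]
9 28 [71.  71.9 72.7]
12 26 [62.2 62.6 66.2]
15 44 [61.9 62.5 63. ]
18 48 [58.6 61.9 62.8]
21 37 [50.9 51.5 52.5]
24 48 [50.5 50.9 51.5]
27 51 [50.5 51.1 51.5]
30 66 [50.7 51.3 52.2]
33 58 [50.4 51.2 52.3]
```

View pics/w6.png

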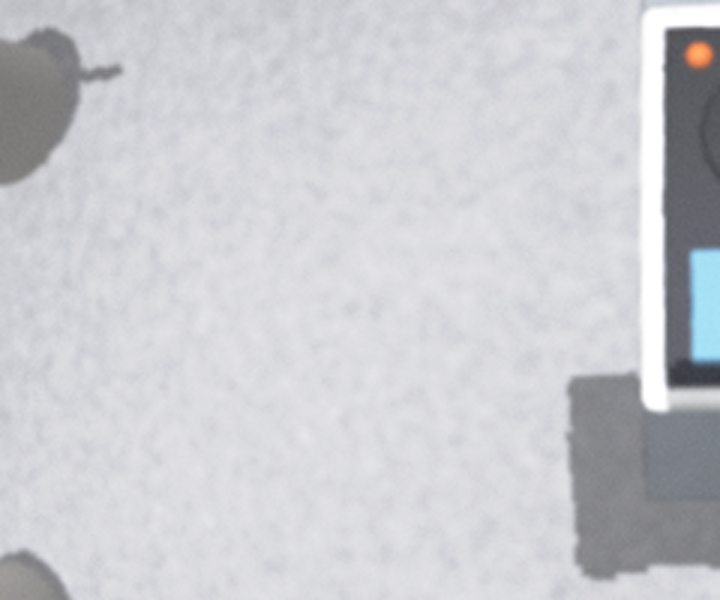

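The key's face reads z ≈ 72 in depth (box 51, collar 62.5). So the stop at z 66.1 under 20 N is the key's 6 mm end stop: 20 N is far over its 4 N spring, and the finger was still above the collar. One last check of the scene.

```bash
python3 -c "
from fit import *
put('t6','t6c',(80,100,500,310),1.9)
q=np.load('pics/t6.npz')
for u,v in [(302,173),(290,173),(314,173),(264,193)]:
  p=px('t6',u,v);print(u,v,np.round(M.T@(p[:2]-t)*1000),round(p[2]*1000))
"
```

```text
302 173 [82. -2.] 84
290 173 [80. 32.] 83
314 173 [ 85. -36.] 80
264 193 [ 19. 103.] 71
```

View pics/t6c.png

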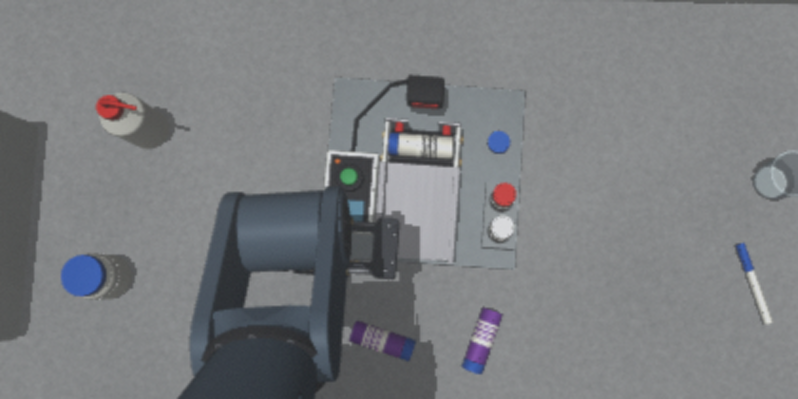

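The vial rests in the cradle at crop (420,146), the key is up again at (349,177), and the bystanders are where they were. I hand in.

```bash
python3 -c "
from plant import ctrl
ctrl.job_done()"
```

```text
the job is handed in; nothing more can be done
```

I rolled the vial up the gutter with the closed fingertip until it dropped over the first roller into the cradle. I then took the finger off, pressed the green start key once and let it go. The job was handed in at about 10 s on the robot's clock.

- **Vial:** depth showed it at x 58–92 with its top at about z 83, square and short of the bumpers. This matches the cradle position. It was still there in the last picture.
- **Key:** the finger stopped at z 66.1 under 20 N, well over the 4 N the key needs, and the key was back up afterwards. I take that as fully down.
- **Disagreements:** the raised key's face read z 71–72 in depth, not the stated 68, so I judged the full stroke from the end-stop force and the stop height. The 20 N was also harder than needed.
- **Everything else:** the two stand vials, spare cap, wash bottle, jar, beaker, marker and the purple look-alikes looked unmoved in the last top picture. The robot was touching nothing.

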